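# Open the warming dock and slide in the loaded waffle tray

## Task

Draw the blue gate board straight up out of its slots at the mouth of the steel warming dock and set it down on the table, clear of the dock. Then slide the aluminium tray, with both waffles still on it, into the dock's side channels until it is fully home against the back stop, and let go. Leave the other things on the table where they are.

Things in the scene. Friction and masses are not known exactly. Their poses are not given: they have to be found in the camera images.
- dock: low open-topped steel dock fixed to the table, black back stop with green lamp and grey knob at one end, mouth at the other. Origin: on the table under its middle; z up, +y points out of the mouth along the slide, x across. 304 mm long, 50 mm high (62 at the knob), 156 mm wide, 188 mm at the gate posts (y 121 to 149 mm, 44 mm high, 153 mm apart). Base plate 4 mm thick
- channel (a point): point at dock x = 0, y = 120 mm, z = 24 mm: middle of the channels' mouth, level with their ledges. Both channels run from here to the stop: ledge top z = 24, inner edge x = +-60 mm; wall x = +-73 mm; lip above, underside z = 36, inner edge x = +-58 mm; the last 25 mm flare by 4 mm up and down. The lips bar the tray from above: it enters only here, along dock -y
- stop (a point): middle of the back stop's face at dock x = 0, y = -115 mm, z = 24 mm. With the tray's end against it (fully home) the tray's origin is at dock x = 0, y = -5 mm, z = 8 mm
- slot (a point): point on the dock's base plate (z = 4 mm) midway between the gate posts, at dock x = 0, y = 135 mm: the middle of the gate's lower edge stands here at the start
- gate: blue plastic board 168 mm wide (x), 12 mm thick (y), 60 mm high (z), loose, about 110 g. Origin: middle of its lower edge. It starts upright across the dock's mouth, ends in grooves (2 mm play on each face, 4 mm at each end), top 64 mm above the table and 20 mm above the posts: pinch the top across its thickness. It must rise 40 mm to come free. Set down upright on the table it stands by itself
- tray: aluminium tray, 220 mm long (y), 138 mm wide over its flanges (x), loose, about 350 g, same both ways round. Origin: centre of its underside; z up. Body 110 mm wide, 20 mm high, floor 3 mm; flanges 4 mm thick (z 16 to 20 mm) along the long sides out to x = +-69 mm ride on the dock's ledges (8 mm play in height, 4 mm each way sideways)
- tray_handle (a point): middle of the tray's handle, 76 mm above the tray's origin: a black bar across the tray's middle, 104 mm long (x), 14 mm thick (y), z = 67 to 85 mm, on two steel posts at x = +-50 mm. Grip it in the middle across its thickness; the tray balances about it
- waffle_a: brown waffle, 86 mm across, 9 mm thick, about 22 g, lying loose in the tray, about 58 mm from its middle towards tray +y. Origin: centre of its underside
- waffle_b: brown waffle, 85 mm across, 9 mm thick, about 22 g, lying loose in the tray, about 58 mm from its middle towards tray -y. Origin: centre of its underside
- tape_roll: roll of beige tape lying flat, 103 mm across, 25 mm high; bystander. Origin: centre of its underside
- marker_1: black and white marker pen lying down, 135 mm long, 17 mm thick; bystander. Origin: centre of its underside
- bake_timer: round white kitchen timer with red top, 62 mm across, 34 mm high; bystander. Origin: centre of its underside
Mind the look-alikes: they are no part of the job. Of the things that look like the gate, the larger one is meant.

How it is judged:
By the outcome, as a careful person would: the job done as asked, in the order asked, and still so for the second after the job is handed in, with the robot touching nothing.
It also fails if it takes over 72 s, if anything falls off the work surface, if the arm or the gripper's body presses on something with over 40 N, if the wrist force passes 120 N, or if a joint passes its speed limit or range.

## Robot

A 6-joint arm with a two-finger parallel gripper is mounted at the origin on a cart in front of the work surface, level with it; the furniture and walls round the work are solid. World frame = base frame: x ahead of the robot, y to its left, z up, the work surface at z = 0. Lengths are in m, angles in degrees, forces in N, time in s.
With the tool pointing down it reaches from about 0.225 to 0.725 m from the base axis. Payload 3.1 kg.
Tool frame: the origin (TCP) lies on the centre line of the jaws, within the pads' length; the fingertips stand manip.finger_overhang ahead of it and the grasp point (between the pads) lies 6 mm ahead of it (manip.finger_overhang is the distance from the TCP to the fingertips, in m); z points along the fingers, y is the line along which they close (so a half turn about z gives the same grasp; the last joint's range is limited). The gripper opens to 85 mm and grips with 20 to 120 N. Pads are 22 mm wide; open, the fingers measure 114 mm over their backs; the gripper's body (76 mm by 85 mm) begins 54 mm behind the grasp point. The pads swing forward as they close: fully open they stand 13 mm farther back than shut.
Start: joints at [66.761, 2.75, 5.684, 92.934, 0, 82.678], TCP at [0.144, 0.505, 0.256] pointing down, gripper open.
Joint ranges: [-166.93, 166.93], [-56.73, 111.36], [-69.38, 81.34], [-121.58, 131.49], [-85.45, 84.26], [-180, 180]. Speed limits (degrees/s): [159.86, 159.86, 180, 180, 180, 180].

## Interface

Orientations are given as a 3x3 rotation matrix whose columns are the frame's x, y, z axes.
In Python, from station import manip gives the robot as it stands.
- The arm moves only by the tool send_rows, never from a script. Its argument "series" is a list of rows, each a list of 2 entries, a list of its own where there are three numbers: the shift along the tool's x, y, z each as a share of 0.8 m, from -1 to 1, then the turn, a rotation vector about the tool's x, y, z each as a share of 45 degrees, from -1 to 1. In form: [[[dx, dy, dz], [ax, ay, az]], ...]. A call has 1 to 8 rows; each row shifts and turns the commanded pose from where the row before left it, along the tool's axes as they then stand; what a row does not reach is not made up. A row lasts 1/8 s, in which the tool goes at most 62.5 mm and 10.7 degrees, less where a joint would pass 70% of its speed; a pose out of reach is approached as far as the arm can. A call with a number of a shift or a turn outside -1 to 1 is refused whole. A call with a gripper value outside its range is refused whole. "claw" is the closure in counts, from 0 (fully open) to 255 (shut), set as the call begins (left out, the last holds). The fingers move at their own pace and stop on an object; "newtons" is the grip in N (left out, the last holds). Time passes only in rows, so rows that do not move let the fingers close. It gives the time, the measured TCP pose, the force, the opening and the grip force at its end, in the units of the state.
- manip.sense(): the state, without advancing time (a new reading comes with each control period).
- manip.camera(name): name is "side" or "top" or "wrist"; returns a dict with "img" (480x640x3 uint8, blue, green, red), "vfov" (degrees; the focal length in pixels is half the picture's height over the tangent of half this angle, whatever the lens; pixels are square), "cx", "cy" (the principal point, pixels), "R" (3x3) and "t" (3): a world point X has camera coordinates R X + t; the wrist camera has in their place "T_tool_cam" (4x4, takes a point from camera to tool coordinates, whose origin is the TCP and whose axes are the flange's). Camera axes: x right, y down, z forward; pixel columns grow to the right and rows downward; lengths in m; the calibration is good to about 2 mm. A picture is of the moment at which its call begins: read the wrist's pose just before it. There is no depth.
- manip.finish_job(): hands the job in; it is judged then, once.
The state is a dict: "time": time; "joint_pos": joint angles; "joint_vel": joint speeds; "effort": joint torques, N m; "position": TCP position; "orientation": TCP orientation; "contact_force": force on the tool from outside, world axes, zero at the start; "ft_torque": the same for the moment, N m; "gripper_width": finger opening in m; "grasp_force": force on a finger pad.
Only numpy, scipy, OpenCV 4.12 (cv2) and the standard library are available. Lean on these libraries where they do the work, as an engineer would, in place of code of your own. Each camera call takes 0.05 s, during which the arm holds its last target. There are 200 camera calls.

## Working session

There is one attempt and no reset: what is moved stays moved. The work goes in short steps, Python scripts to look and compute and a tool call to move; the robot and the scene stay as the last step left them, time stands still between calls to the robot, and variables do not carry over. Pictures are saved under pics/ and viewed, at most 10 in all, crops included, and the job is handed in when it is done.

Besides the shell and the picture viewer there is one more tool, called as name([rows], argument=value, ...), one row to a line, values as JSON. send_rows: Moves the arm, as the interface text tells. Shift numbers are shares of 0.8 m and turn numbers shares of 45 degrees, none past 1 either way. Its arguments: {"type":"object","properties":{"series":{"type":"array"},"claw":{"type":"number"},"newtons":{"type":"number"}},"required":["series"]}

```bash
mkdir -p pics; python3 - <<'E'
from station import manip
import cv2,numpy as np,pickle
s=manip.sense();print(s,manip.finger_overhang)
d={}
for n in("side","top","wrist"):
    c=manip.camera(n);d[n]=c;cv2.imwrite(f"pics/{n}0.png",c["img"]);print(n,{k:np.round(v,4) if k!="img" else 0 for k,v in c.items()})
pickle.dump(d,open("c0.pkl","wb"))
cv2.imwrite("pics/both0.png",cv2.resize(np.vstack([d["top"]["img"],d["side"]["img"]]),(400,600)))
E
```

```text
{'time': 0.0, 'joint_pos': array([ 6.67615527e+01,  2.79310675e+00,  5.59047032e+00,  9.29329877e+01,
       -3.80554427e-04,  8.26778982e+01]), 'joint_vel': array([ 0.01211075, -0.02120919,  0.09424633,  0.13723328,  0.01076394,
       -0.0195986 ]), 'effort': array([ 6.28345006e-04, -3.38780379e+01,  3.20014751e+01,  2.02864897e-02,
       -2.31407812e-04, -2.88581020e-06]), 'position': array([0.14376313, 0.50435555, 0.25510515]), 'orientation': array([[-9.61662980e-01,  2.74232478e-01, -9.27850781e-04],
       [ 2.74233889e-01,  9.61660560e-01, -2.17766619e-03],
       [ 2.95090704e-04, -2.34862909e-03, -9.99997198e-01]]), 'contact_force': array([-0.18899331, -1.26193253,  0.27804205]), 'ft_torque': array([-0.03410459, -0.02916815,  0.04263281]), 'grasp_force': 0.0, 'gripper_width': 0.08591238033954886} 0.025
side {'img': 0, 'vfov': np.float64(49.5901), 'cx': np.float64(320.6874), 'cy': np.float64(239.5896), 'R': array([[ 0.9452, -0.3264,  0.0087],
       [-0.1601, -0.4865, -0.8589],
       [ 0.2846,  0.8104, -0.5121]]), 't': array([-0.5876,  0.156 ,  1.2079])}
top {'img': 0, 'vfov': np.float64(43.6244), 'cx': np.float64(319.9782), 'cy': np.float64(238.0031), 'R': array([[-0.0122, -0.9999, -0.0069],
       [-0.9833,  0.0133, -0.1816],
       [ 0.1817,  0.0046, -0.9833]]), 't': array([-0.0504,  0.6087,  1.3099])}
wrist {'img': 0, 'vfov': np.float64(67.131), 'cx': np.float64(323.3523), 'cy': np.float64(243.1608), 'T_tool_cam': array([[-8.000e-04, -9.549e-01, -2.971e-01,  7.370e-02],
       [ 1.000e+00, -8.000e-04, -1.000e-04, -4.000e-04],
       [-1.000e-04, -2.971e-01,  9.549e-01, -1.168e-01],
       [ 0.000e+00,  0.000e+00,  0.000e+00,  1.000e+00]])}
```

View pics/top0.png

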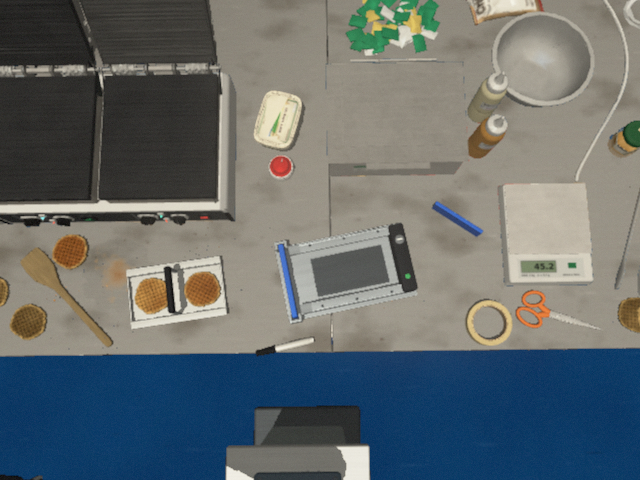

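View pics/side0.png

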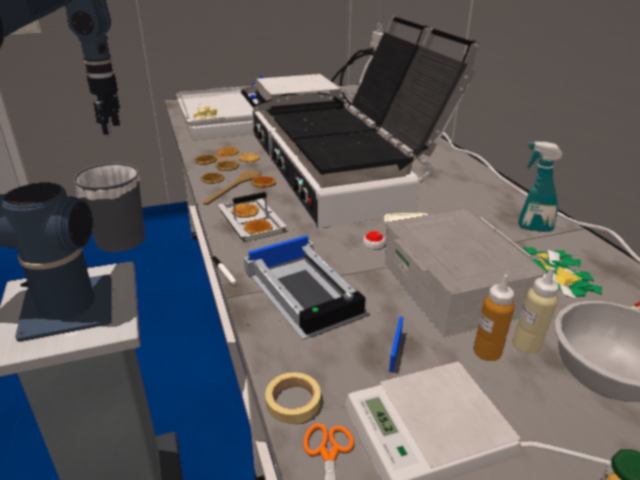

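The top view shows two blue boards: the larger across the dock mouth at (288,280), and a smaller one loose at (457,218). The larger one in the posts fits the gate. The tray's handle is at (175,290), and the dock's mouth faces the tray. The side view agrees: gate at (278,250), small board at (397,345), tray at (250,215).

```bash
cat > h.py <<'E'
import numpy as np,cv2
def rays(c,uv,T=None):
    f=240/np.tan(np.radians(c["vfov"]/2)); uv=np.atleast_2d(np.float64(uv))
    d=np.c_[(uv[:,0]-c["cx"])/f,(uv[:,1]-c["cy"])/f,np.ones(len(uv))]
    if T is None: R=np.array(c["R"]);return -R.T@c["t"],d@R
    return T[:3,3],d@T[:3,:3].T
def onz(c,uv,z,T=None):
    o,d=rays(c,uv,T);return o+d*((z-o[2])/d[:,2])[:,None]
def wristT(s,c):
    T=np.eye(4);T[:3,:3]=s["orientation"];T[:3,3]=s["position"];return T@np.array(c["T_tool_cam"])
def big(m,roi=None):
    if roi: 
        k=np.zeros_like(m);x0,y0,x1,y1=roi;k[y0:y1,x0:x1]=255;m=m&k
    return max(cv2.findContours(m,0,1)[0],key=cv2.contourArea)
def hsv(img,lo,hi): return cv2.inRange(cv2.cvtColor(img,cv2.COLOR_BGR2HSV),lo,hi)
def axis(P):  # centre, long direction (deg), sizes of rect's world corners
    P=P[:,:2];e=P[1]-P[0];g=P[2]-P[1]
    if np.hypot(*g)>np.hypot(*e): e,g=g,e
    return np.round(P.mean(0),4),np.round(np.degrees(np.arctan2(e[1],e[0]))%180,2),np.round([np.hypot(*e),np.hypot(*g)],4)
E
python3 - <<'E'
from h import *;import pickle
d=pickle.load(open("c0.pkl","rb"));c=d["top"];im=c["img"]
blue=hsv(im,(105,120,80),(125,255,255)); blk=hsv(im,(0,0,0),(180,255,60)); wh=hsv(im,(0,0,200),(180,40,255))
for n,m,roi,z in(("gate",blue,(260,225,320,335),.064),("small",blue,(420,190,490,245),.04),("handle",blk,(155,255,195,325),.085),("tray",wh,(110,245,240,335),.02),("stop",blk,(380,215,425,300),.05)):
    r=cv2.minAreaRect(big(m,roi));print(n,np.round(r[0]),r[1],*axis(onz(c,cv2.boxPoints(r),z)))
a=cv2.resize(im[200:360,100:500],None,fx=2,fy=2,interpolation=2);cv2.imwrite("pics/crop1.png",a)
E
```

```text
gate [287. 281.] (74.91636657714844, 5.295135498046875) [0.5113 0.0158] 11.07 [0.1684 0.0119]
small [457. 219.] (54.684600830078125, 7.8997392654418945) [ 0.6518 -0.3761] 55.37 [0.125 0.019]
handle [169. 290.] (45.49003219604492, 6.92581844329834) [0.4922 0.2743] 6.35 [0.1005 0.0153]
tray [176. 296.] (49.84821319580078, 96.35063934326172) [0.4831 0.2756] 97.92 [0.2222 0.1155]
stop [402. 258.] (67.89923095703125, 16.161319732666016) [ 0.562  -0.2429] 10.19 [0.1551 0.0372]
```

View pics/crop1.png

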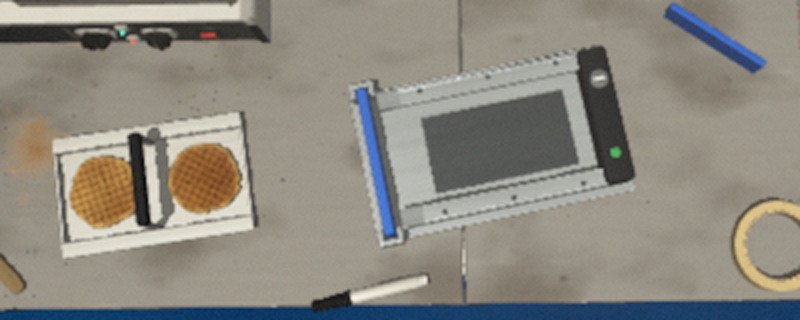

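The enlarged crop confirms it: the larger blue board (168 mm, crop (375,165)) stands in the dock's mouth posts. The smaller one (crop (715,38)) is left alone. Moving above the gate.

send_rows([
  [[0,0,0],[0,0,-0.2]],
  [[0,0,0],[0,0,-0.2]],
  [[0,0,0],[0,0,-0.2]],
  [[-0.024,-0.049,0.005],[0,0,0]],
  [[-0.024,-0.049,0.005],[0,0,0]],
  [[-0.024,-0.049,0.005],[0,0,0]],
  [[-0.024,-0.049,0.005],[0,0,0]],
  [[-0.024,-0.049,0.005],[0,0,0]],
], claw=0, newtons=50)

```text
time: 1.15
position: [0.2764, 0.3297, 0.2358]
orientation: [[-0.981, -0.192, -0.0], [-0.192, 0.981, -0.0], [0.0, -0.0, -1.0]]
contact_force: [0.9, 0.6, 0.2]
gripper_width: 0.0855
grasp_force: 0.0
```

send_rows([
  [[-0.024,-0.049,0.005],[0,0,0]],
  [[-0.024,-0.049,0.005],[0,0,0]],
  [[-0.024,-0.049,0.005],[0,0,0]],
  [[-0.024,-0.049,0.005],[0,0,0]],
  [[-0.024,-0.049,0.005],[0,0,0]],
  [[-0.024,-0.049,0.005],[0,0,0]],
  [[-0.024,-0.049,0.005],[0,0,0]],
  [[-0.024,-0.049,0.005],[0,0,0]],
])

```text
time: 2.15
position: [0.4874, 0.0515, 0.2039]
orientation: [[-0.981, -0.192, -0.0], [-0.192, 0.981, 0.0], [0.0, 0.0, -1.0]]
contact_force: [-0.5, 0.3, -0.6]
gripper_width: 0.0852
grasp_force: 0.0
```

send_rows([
  [[-0.012,-0.025,0],[0,0,0]],
  [[0,0,0],[0,0,0]],
  [[0,0,0],[0,0,0]],
])

```text
time: 2.52
position: [0.4996, 0.0358, 0.2044]
orientation: [[-0.981, -0.193, -0.001], [-0.193, 0.981, 0.001], [0.001, 0.001, -1.0]]
contact_force: [-0.1, 0.0, 0.1]
gripper_width: 0.0854
grasp_force: 0.0
```

```bash
cat >> h.py <<'E'
def snap(name):
    from station import manip
    s=manip.sense();c=manip.camera("wrist");cv2.imwrite(f"pics/{name}.png",c["img"]);return s,c,wristT(s,c)
def go(s,P,yaw=None):  # shares along tool axes; yaw = wanted direction of tool y, degrees
    R=s["orientation"];d=R.T@(np.array(P)-s["position"])/.8
    y=np.degrees(np.arctan2(R[1,1],R[0,1]));print("tcp",np.round(s["position"],4),"yaw",round(y,2),"t",s["time"],"tilt",np.round(R[:,2],3))
    print("  shares",np.round(d,4),"" if yaw is None else f"turn z {-(yaw-y)/45:.4f} (apply after the shift)")
E
python3 - <<'E'
from h import *
s,c,T=snap("w1")
m=hsv(c["img"],(105,120,60),(125,255,255))
r=cv2.minAreaRect(big(m));print(r,*axis(onz(c,cv2.boxPoints(r),.064,T)))
g=hsv(c["img"],(50,120,80),(85,255,255));
go(s,[.511,.016,.2],101.1)
E
```

```text
((398.5, 53.0), (106.0, 481.0), 90.0) [0.3724 0.0588] 101.1 [0.2964 0.0632]
tcp [0.4996 0.0358 0.2044] yaw 101.13 t 2.525 tilt [-0.001  0.001 -1.   ]
  shares [-0.0092 -0.027   0.0055] turn z 0.0006 (apply after the shift)
```

View pics/w1.png

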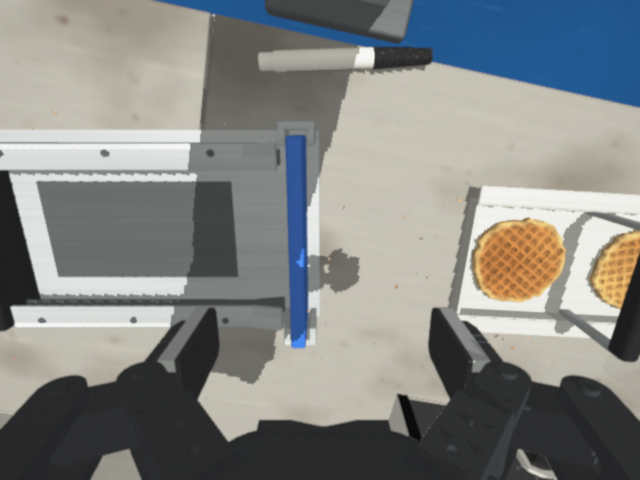

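The wrist view shows the gate upright at (297,240), ends at v≈135 and 347, with the tray to the right. Refining from the same picture.

```bash
python3 - <<'E'
from h import *
from station import manip
s=manip.sense();c=manip.camera("wrist");T=wristT(s,c)
m=hsv(c["img"],(105,120,40),(125,255,255))
k=big(m,(270,120,335,365));r=cv2.minAreaRect(k);print(r,*axis(onz(c,cv2.boxPoints(r),.064,T)))
for v in(160,200,300,330):
    x=np.where(m[v,270:335])[0]+270;print(v,x[0],x[-1],np.round(onz(c,[[x[0],v],[x[-1],v]],.064,T)[:,:2],4).tolist())
w=onz(c,[[297,136]],.064,T);print(w)
u=np.array([-.193,.981]);go(s,[.511,.016,.056],101.1)
E
```

```text
((296.2865905761719, 240.5166473388672), (211.087158203125, 19.202978134155273), 89.4437484741211) [0.5148 0.0171] 10.83 [0.1653 0.0131]
160 286 305 [[0.4512, -0.0013], [0.4487, 0.0117]]
200 287 305 [[0.4788, 0.004], [0.4763, 0.0167]]
300 290 306 [[0.5564, 0.0192], [0.554, 0.0315]]
330 291 305 [[0.5825, 0.0244], [0.5803, 0.0355]]
[[0.43396797 0.00348973 0.064     ]]
tcp [0.4996 0.036  0.2045] yaw 101.16 t 2.575 tilt [-0.     0.001 -1.   ]
  shares [-0.0092 -0.0274  0.1856] turn z 0.0013 (apply after the shift)
```

send_rows([
  [[-0.012,-0.027,0],[0,0,0]],
  [[0,0,0.045],[0,0,0]],
  [[0,0,0.045],[0,0,0]],
  [[0,0,0.035],[0,0,0]],
  [[0,0,0.03],[0,0,0]],
  [[0,0,0.02],[0,0,0]],
  [[0,0,0.01],[0,0,0]],
  [[0,0,0],[0,0,0]],
])

```text
time: 3.62
position: [0.5138, 0.0155, 0.0562]
orientation: [[-0.981, -0.192, -0.0], [-0.192, 0.981, -0.0], [0.0, 0.0, -1.0]]
contact_force: [0.4, -0.1, 0.2]
gripper_width: 0.0854
grasp_force: 0.0
```

send_rows([
  [[0,0,0],[0,0,0]],
  [[0,0,0],[0,0,0]],
  [[0,0,0],[0,0,0]],
  [[0,0,0],[0,0,0]],
  [[0,0,0],[0,0,0]],
  [[0,0,0],[0,0,0]],
  [[0,0,0],[0,0,0]],
  [[0,0,0],[0,0,0]],
], claw=255, newtons=40)

```text
time: 4.62
position: [0.5139, 0.0157, 0.0566]
orientation: [[-0.981, -0.192, 0.0], [-0.192, 0.981, 0.0], [-0.0, 0.0, -1.0]]
contact_force: [-0.5, -0.1, 3.4]
gripper_width: 0.0113
grasp_force: 43.3
```

send_rows([
  [[0,0,-0.01],[0,0,0]],
  [[0,0,-0.015],[0,0,0]],
  [[0,0,-0.02],[0,0,0]],
  [[0,0,-0.02],[0,0,0]],
  [[0,0,-0.025],[0,0,0]],
  [[0,0,-0.025],[0,0,0]],
  [[0,0,-0.015],[0,0,0]],
  [[0,0,0],[0,0,0]],
])

```text
time: 5.62
position: [0.5147, 0.0155, 0.162]
orientation: [[-0.981, -0.192, 0.003], [-0.192, 0.981, -0.0], [-0.003, -0.001, -1.0]]
contact_force: [0.9, 0.4, -1.5]
gripper_width: 0.0114
grasp_force: 43.0
```

```bash
python3 - <<'E'
from h import *
from station import manip
s=manip.sense();print(s["contact_force"],s["gripper_width"],s["grasp_force"]);go(s,[.547,-.324,.16],101.1)
c=manip.camera("side");cv2.imwrite("pics/s1.png",cv2.resize(c["img"][120:420,150:550],(800,600)))
E
```

```text
[ 0.9080989   0.35772638 -1.53278112] 0.011443814867322752 42.96005845069885
tcp [0.5147 0.0155 0.162 ] yaw 101.08 t 5.625 tilt [ 0.003 -0.    -1.   ]
  shares [ 0.042  -0.4242  0.0027] turn z -0.0004 (apply after the shift)
```

View pics/s1.png

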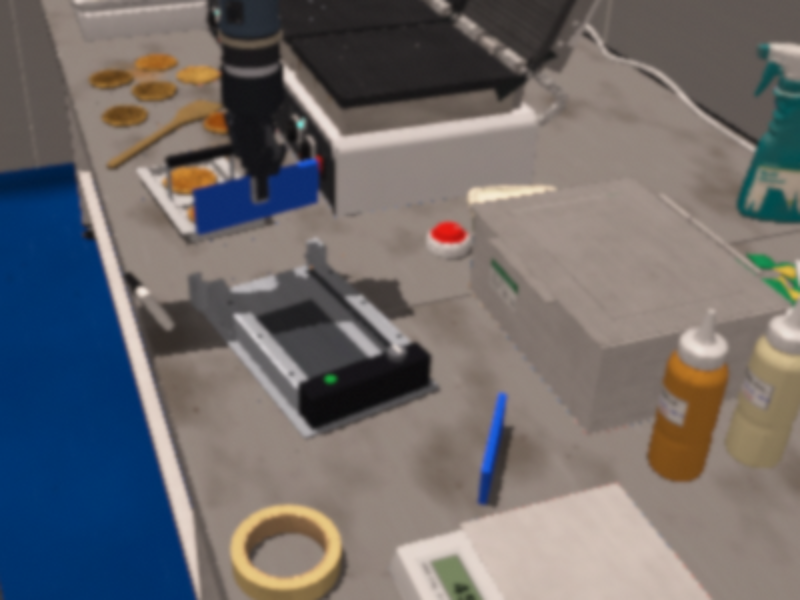

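The gate is out and level in the jaws (crop (258,195)), and the dock is empty. Carrying it over to the clear spot behind the back stop.

send_rows([
  [[0.003,-0.02,0],[0,0,0]],
  [[0.004,-0.04,0],[0,0,0]],
  [[0.004,-0.042,0],[0,0,0]],
  [[0.004,-0.042,0],[0,0,0]],
  [[0.004,-0.042,0],[0,0,0]],
  [[0.004,-0.042,0],[0,0,0]],
  [[0.004,-0.042,0],[0,0,0]],
  [[0.004,-0.042,0],[0,0,0]],
])

```text
time: 6.68
position: [0.5363, -0.2361, 0.1589]
orientation: [[-0.982, -0.191, -0.002], [-0.191, 0.982, 0.001], [0.002, 0.001, -1.0]]
contact_force: [0.3, 0.6, -0.4]
gripper_width: 0.0115
grasp_force: 43.0
```

send_rows([
  [[0.004,-0.042,0],[0,0,0]],
  [[0.004,-0.04,0],[0,0,0]],
  [[0.003,-0.03,0],[0,0,0]],
  [[0,0,0],[0,0,0]],
  [[0,0,0.03],[0,0,0]],
  [[0,0,0.04],[0,0,0]],
  [[0,0,0.03],[0,0,0]],
  [[0,0,0],[0,0,0]],
])

```text
time: 7.68
position: [0.5434, -0.3215, 0.0765]
orientation: [[-0.981, -0.193, -0.006], [-0.193, 0.981, 0.005], [0.005, 0.006, -1.0]]
contact_force: [-0.4, -0.8, -1.1]
gripper_width: 0.0116
grasp_force: 42.9
```

```bash
python3 - <<'E'
from h import *
from station import manip
s=manip.sense();print(s["contact_force"]);go(s,[.547,-.324,.0525],101.1)
c=manip.camera("top");cv2.imwrite("pics/t1.png",cv2.resize(c["img"][180:360,260:530],(780,520)))
E
```

```text
[-0.3890151  -0.78203194 -1.05648757]
tcp [ 0.5434 -0.3215  0.0765] yaw 101.11 t 7.675 tilt [-0.006  0.005 -1.   ]
  shares [-0.004  -0.0041  0.03  ] turn z 0.0002 (apply after the shift)
```

View pics/t1.png

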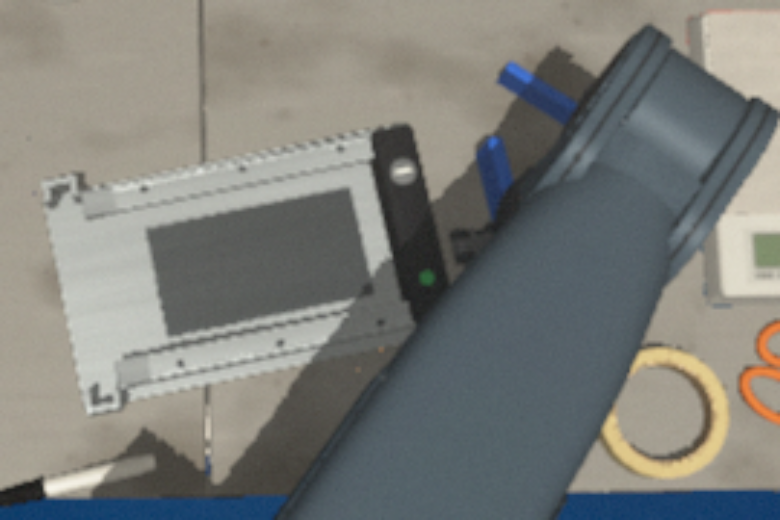

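The gate hangs at (495,180) in the crop, with the dock stop on its left and the small board at (535,90) clear of it. Lowering.

send_rows([
  [[0,0,0.012],[0,0,0]],
  [[0,0,0.008],[0,0,0]],
  [[0,0,0.005],[0,0,0]],
  [[0,0,0.002],[0,0,0]],
  [[0,0,0.001],[0,0,0]],
  [[0,0,0.001],[0,0,0]],
  [[0,0,0],[0,0,0]],
  [[0,0,0],[0,0,0]],
])

```text
time: 8.72
position: [0.546, -0.3238, 0.0572]
orientation: [[-0.981, -0.192, 0.0], [-0.192, 0.981, -0.0], [-0.0, -0.0, -1.0]]
contact_force: [-0.2, -0.2, -1.4]
gripper_width: 0.0112
grasp_force: 42.9
```

send_rows([
  [[0,0,0.002],[0,0,0]],
  [[0,0,0.001],[0,0,0]],
  [[0,0,0.001],[0,0,0]],
  [[0,0,0.001],[0,0,0]],
  [[0,0,0.001],[0,0,0]],
  [[0,0,0],[0,0,0]],
  [[0,0,0],[0,0,0]],
])

```text
time: 9.6
position: [0.546, -0.3238, 0.0526]
orientation: [[-0.981, -0.192, 0.0], [-0.192, 0.981, -0.0], [-0.0, -0.0, -1.0]]
contact_force: [-0.2, 0.5, 1.0]
gripper_width: 0.0114
grasp_force: 43.2
```

send_rows([
  [[0,0,0],[0,0,0]],
  [[0,0,0],[0,0,0]],
  [[0,0,0],[0,0,0]],
  [[0,0,0],[0,0,0]],
  [[0,0,0],[0,0,0]],
], claw=130)

```text
time: 10.22
position: [0.546, -0.3237, 0.0523]
orientation: [[-0.981, -0.192, 0.0], [-0.192, 0.981, -0.0], [-0.0, -0.0, -1.0]]
contact_force: [0.2, -0.1, -0.6]
gripper_width: 0.0417
grasp_force: 0.0
```

send_rows([
  [[0,0,-0.01],[0,0,0]],
  [[0,0,-0.02],[0,0,0]],
  [[0,0,-0.03],[0,0,0]],
  [[0,0,-0.04],[0,0,0]],
  [[0,0,-0.04],[0,0,0]],
  [[0,0,-0.04],[0,0,0]],
  [[0,0,-0.01],[0,0,0]],
  [[0,0,0],[0,0,0]],
])

```text
time: 11.22
position: [0.5464, -0.324, 0.2053]
orientation: [[-0.981, -0.192, 0.002], [-0.192, 0.981, -0.001], [-0.001, -0.001, -1.0]]
contact_force: [-0.4, -0.1, -0.7]
gripper_width: 0.0422
grasp_force: 0.0
```

```bash
python3 - <<'E'
from h import *
from station import manip
s=manip.sense();print(s["gripper_width"]);go(s,[.5,.225,.23],98.0)
c=manip.camera("side");m=hsv(c["img"],(105,120,60),(125,255,255));m[:, :200]=0
for k in cv2.findContours(m,0,1)[0]:
    if cv2.contourArea(k)>60: print(cv2.minAreaRect(k))
E
```

```text
0.042247812504556934
tcp [ 0.5464 -0.324   0.2053] yaw 101.09 t 11.225 tilt [ 0.002 -0.001 -1.   ]
  shares [-0.0751  0.6845 -0.0318] turn z 0.0686 (apply after the shift)
((395.311767578125, 343.8470458984375), (6.833308696746826, 55.317256927490234), 12.52880859375)
((335.87933349609375, 334.4482727050781), (25.625957489013672, 80.40608215332031), 68.19859313964844)
((227.5, 365.0), (55.0, 228.0), 0.0)
```

send_rows([
  [[-0.003,0.03,-0.004],[0,0,0]],
  [[-0.005,0.046,-0.004],[0,0,0]],
  [[-0.005,0.046,-0.004],[0,0,0]],
  [[-0.005,0.046,-0.004],[0,0,0]],
  [[-0.005,0.046,-0.004],[0,0,0]],
  [[-0.005,0.046,-0.004],[0,0,0]],
  [[-0.005,0.046,-0.004],[0,0,0]],
  [[-0.005,0.046,0],[0,0,0]],
], claw=0)

```text
time: 12.28
position: [0.5206, -0.0402, 0.2247]
orientation: [[-0.981, -0.192, -0.003], [-0.192, 0.981, 0.001], [0.003, 0.001, -1.0]]
contact_force: [0.7, 0.3, -0.5]
gripper_width: 0.0852
grasp_force: 0.0
```

send_rows([
  [[-0.005,0.046,0],[0,0,0]],
  [[-0.005,0.046,0],[0,0,0]],
  [[-0.005,0.046,0],[0,0,0]],
  [[-0.005,0.046,0],[0,0,0]],
  [[-0.005,0.046,0],[0,0,0]],
  [[-0.005,0.046,0],[0,0,0.07]],
  [[0,0,0],[0,0,0]],
  [[0,0,0],[0,0,0]],
])

```text
time: 13.28
position: [0.5021, 0.1793, 0.2252]
orientation: [[-0.99, -0.139, -0.003], [-0.139, 0.99, -0.001], [0.003, -0.001, -1.0]]
contact_force: [0.3, 0.4, 0.3]
gripper_width: 0.0853
grasp_force: 0.0
```

```bash
python3 - <<'E'
from h import *
s,c,T=snap("w2");go(s,[.492,.274,.23],97)
m=hsv(c["img"],(0,0,0),(180,255,50));m[340:]=0
for k in cv2.findContours(m,0,1)[0]:
    if cv2.contourArea(k)>600:
        r=cv2.minAreaRect(k);print(r,*axis(onz(c,cv2.boxPoints(r),.085,T)))
E
```

```text
tcp [0.5021 0.1793 0.2252] yaw 97.97 t 13.275 tilt [-0.003 -0.001 -1.   ]
  shares [-0.0039  0.119  -0.0062] turn z 0.0215 (apply after the shift)
((450.734375, 240.89724731445312), (20.3109188079834, 129.7571563720703), 6.072457313537598) [0.4957 0.2725] 7.55 [0.1002 0.0144]
((217.20443725585938, 26.84299087524414), (20.259532928466797, 60.400760650634766), 81.72411346435547) [0.3761 0.093 ] 105.1 [0.038  0.0111]
```

View pics/w2.png

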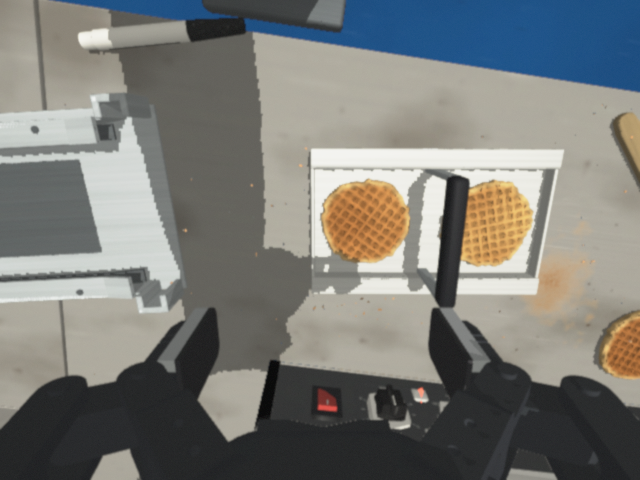

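The handle is at (452,241), upright over the tray; both waffles lie at (366,221) and (500,223).

```bash
python3 - <<'E'
from h import *
from station import manip
s=manip.sense();c=manip.camera("wrist");T=wristT(s,c)
g=hsv(c["img"],(0,0,190),(180,50,255));
k=big(g,(300,140,580,175));x0,y0,w,h=cv2.boundingRect(k);print(x0,y0,w,h)
for n in (0,1):
    p=[]
    for u in range(330,550,10):
        q=np.where(g[140:176,u])[0]+140;p.append([u,q[0] if n==0 else q[-1]])
    P=onz(c,p,.02,T)[:,:2];v=cv2.fitLine(P.astype(np.float32),2,0,.01,.01).ravel();print(np.degrees(np.arctan2(v[1],v[0]))%180,P[0],P[-1])
P=onz(c,[[312,150],[562,150]],.02,T);print(P)
print(onz(c,[[452,205],[452,241],[452,275]],.085,T))
go(s,[.4955,.2730,.076],98)
E
```

```text
311 147 254 28
97.803734 [0.44131725 0.17491512] [0.41733917 0.35449111]
97.9336 [0.46495661 0.17831246] [0.4396023 0.3616749]
[[0.44593048 0.15985839 0.02      ]
 [0.41635421 0.37383379 0.02      ]]
[[0.46692483 0.26640492 0.085     ]
 [0.49340919 0.27293744 0.085     ]
 [0.51995801 0.27948586 0.085     ]]
tcp [0.5023 0.179  0.2255] yaw 97.91 t 13.325 tilt [-0.002 -0.001 -1.   ]
  shares [-0.0081  0.1177  0.1868] turn z -0.0019 (apply after the shift)
```

send_rows([
  [[-0.003,0.04,0],[0,0,0]],
  [[-0.004,0.04,0],[0,0,0]],
  [[-0.003,0.038,0],[0,0,0]],
  [[0,0,0.04],[0,0,0]],
  [[0,0,0.05],[0,0,0]],
  [[0,0,0.045],[0,0,0]],
  [[0,0,0.03],[0,0,0]],
  [[0,0,0.014],[0,0,0]],
])

```text
time: 14.38
position: [0.4968, 0.2728, 0.0814]
orientation: [[-0.991, -0.136, -0.003], [-0.136, 0.991, -0.001], [0.003, -0.001, -1.0]]
contact_force: [0.1, -0.4, 0.6]
gripper_width: 0.0853
grasp_force: 0.0
```

send_rows([
  [[0,0,0],[0,0,0]],
  [[0,0,0],[0,0,0]],
])

```text
time: 14.62
position: [0.4988, 0.2745, 0.085]
orientation: [[-0.99, -0.138, 0.002], [-0.138, 0.99, 0.001], [-0.003, 0.001, -1.0]]
contact_force: [1.4, -0.3, -0.3]
gripper_width: 0.0855
grasp_force: 0.0
```

send_rows([
  [[0,0,0],[0,0,0]],
  [[0,0,0],[0,0,0]],
  [[0,0,0],[0,0,0]],
  [[0,0,0],[0,0,0]],
  [[0,0,0],[0,0,0]],
  [[0,0,0],[0,0,0]],
  [[0,0,0],[0,0,0]],
  [[0,0,0],[0,0,0]],
], claw=255, newtons=80)

```text
time: 15.62
position: [0.4979, 0.275, 0.0841]
orientation: [[-0.99, -0.138, 0.001], [-0.138, 0.99, 0.001], [-0.001, 0.001, -1.0]]
contact_force: [-0.2, 3.5, 4.4]
gripper_width: 0.0125
grasp_force: 79.4
```

send_rows([
  [[0,0,-0.005],[0,0,0]],
  [[0,0,-0.01],[0,0,0]],
  [[0,0,-0.015],[0,0,0]],
  [[0,0,-0.015],[0,0,0]],
  [[0,0,-0.015],[0,0,0]],
  [[0,0,-0.01],[0,0,0]],
  [[0,0,-0.005],[0,0,0]],
  [[0,0,0],[0,0,0]],
])

```text
time: 16.62
position: [0.4978, 0.2745, 0.1438]
orientation: [[-0.99, -0.138, 0.0], [-0.138, 0.99, 0.0], [-0.001, 0.0, -1.0]]
contact_force: [0.1, 0.6, -5.0]
gripper_width: 0.0124
grasp_force: 78.2
```

send_rows([
  [[0.003,-0.008,0],[0,0,0]],
  [[0.006,-0.016,0],[0,0,0]],
  [[0.007,-0.02,0],[0,0,0]],
  [[0.007,-0.02,0],[0,0,0]],
  [[0.007,-0.02,0],[0,0,0]],
  [[0.006,-0.018,0],[0,0,-0.03]],
  [[0.004,-0.01,0],[0,0,-0.025]],
  [[0,-0.005,0],[0,0,-0.014]],
])

```text
time: 17.62
position: [0.4792, 0.1766, 0.1436]
orientation: [[-0.982, -0.191, 0.0], [-0.191, 0.982, 0.0], [-0.0, 0.0, -1.0]]
contact_force: [0.3, -0.1, -4.1]
gripper_width: 0.0126
grasp_force: 78.2
```

send_rows([
  [[0,0,0],[0,0,0]],
  [[0,0,0],[0,0,0]],
  [[0,0,0],[0,0,0]],
])

```text
time: 18.0
position: [0.4793, 0.1776, 0.1435]
orientation: [[-0.981, -0.192, -0.0], [-0.192, 0.981, 0.0], [0.0, 0.0, -1.0]]
contact_force: [-0.3, 0.2, -3.5]
gripper_width: 0.0126
grasp_force: 78.2
```

```bash
python3 - <<'E'
from h import *
s,c,T=snap("w3");go(s,[.479,.178,.145],101.1);print(s["contact_force"],s["ft_torque"],s["gripper_width"])
cv2.imwrite("pics/w3b.png",cv2.resize(c["img"],(800,600)))
E
```

```text
tcp [0.4793 0.1776 0.1435] yaw 101.07 t 18.0 tilt [-0.  0. -1.]
  shares [ 0.0003  0.0005 -0.0019] turn z -0.0006 (apply after the shift)
[-0.25435493  0.21130835 -3.4857181 ] [-0.01859939 -0.03786125  0.0037322 ] 0.012598086737042396
```

View pics/w3b.png

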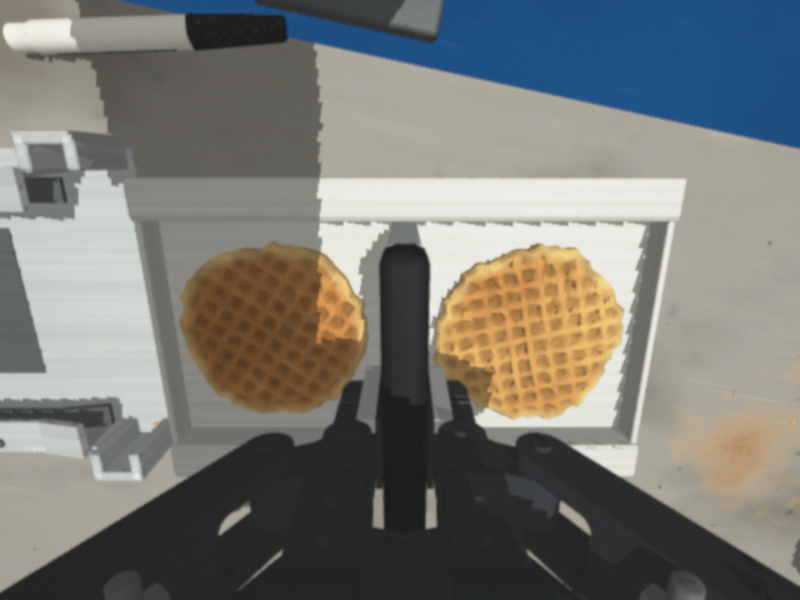

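The view shows the tray level in the grip with both waffles (275,327) and (530,330). The gate posts' tops are at (45,150) and (120,455) on the left. Measuring the lateral offset of tray against posts from this one picture.

```bash
python3 - <<'E'
from h import *
from station import manip
import pickle
s=manip.sense();im=cv2.imread("pics/w3.png");c=manip.camera("wrist");T=np.array(c["T_tool_cam"])
tz=s["position"][2]
g=cv2.cvtColor(im,6).astype(int)
def edges(u,a,b):
    d=g[a:b,u-2:u+3].mean(1);e=np.diff(d);i=[j for j in range(1,len(e)-1) if abs(e[j])>8 and abs(e[j])>=abs(e[j-1]) and abs(e[j])>abs(e[j+1])];return [(a+j+.5,int(e[j])) for j in i]
for u in(24,32,40,50): print("up",u,edges(u,85,150))
for u in(88,96,104,112): print("lo",u,edges(u,330,400))
for u in(200,500): print("tr",u,edges(u,130,180),edges(u,335,395))
def tl(u,v,z): return onz(c,[[u,v]],tz-z,T)[0] # tool frame, z down from TCP
for n,u,v,z in(("tray far L",120,142,.0794),("tray far R",520,142,.0794),("tray near L",145,381,.0794),("tray near R",500,381,.0794),("post up",36,105,.044),("post lo",96,383,.044)): print(n,np.round(tl(u,v,z),4))
E
```

```text
up 24 [(104.5, 19), (114.5, -32), (134.5, -12), (137.5, -31), (141.5, -17)]
up 32 [(104.5, 21), (114.5, -37), (141.5, -22)]
up 40 [(104.5, 19), (114.5, -35), (138.5, 10), (141.5, -26)]
up 50 [(104.5, 20), (113.5, -16), (137.5, 10), (141.5, -13)]
lo 88 [(377.5, 33), (384.5, -19)]
lo 96 [(333.5, -10), (377.5, 35), (384.5, -19)]
lo 104 [(332.5, -26), (363.5, 26), (377.5, 22), (384.5, -18)]
lo 112 [(345.5, -24), (378.5, 9), (384.5, -13)]
tr 200 [(141.5, 14)] [(341.5, -10), (351.5, -20)]
tr 500 [(142.5, 33), (173.5, -14), (175.5, -12), (177.5, 24)] [(355.5, 43), (380.5, -33), (383.5, -33)]
tray far L [ 0.0689 -0.0993  0.064 ]
tray far R [0.0688 0.0935 0.064 ]
tray near L [-0.0679 -0.1074  0.064 ]
tray near R [-0.068   0.1036  0.064 ]
post up [ 0.0879 -0.1621  0.0994]
post lo [-0.0973 -0.1633  0.0994]
```

send_rows([
  [[-0.003,0,0.005],[0,0,0]],
  [[-0.0035,0,0.012],[0,0,0]],
  [[0,0,0.015],[0,0,0]],
  [[0,0,0.014],[0,0,0]],
  [[0,0,0.009],[0,0,0]],
  [[0,0,0.004],[0,0,0]],
  [[0,0,0],[0,0,0]],
  [[0,0,0],[0,0,0]],
])

```text
time: 19.1
position: [0.4848, 0.1783, 0.0969]
orientation: [[-0.982, -0.191, 0.001], [-0.191, 0.982, 0.0], [-0.001, 0.0, -1.0]]
contact_force: [-0.3, 0.0, -3.7]
gripper_width: 0.0128
grasp_force: 78.2
```

send_rows([
  [[0,-0.008,0.001],[0,0,0]],
  [[0,-0.014,0],[0,0,0]],
  [[0,-0.016,0],[0,0,0]],
  [[0,-0.016,0],[0,0,0]],
  [[0,-0.016,0],[0,0,0]],
  [[0,-0.014,0],[0,0,0]],
  [[0,-0.012,0],[0,0,0]],
  [[0,-0.01,0],[0,0,0]],
])

```text
time: 20.1
position: [0.5007, 0.0944, 0.0955]
orientation: [[-0.982, -0.191, -0.0], [-0.191, 0.982, 0.0], [0.0, 0.0, -1.0]]
contact_force: [-0.4, 0.2, -3.6]
gripper_width: 0.0123
grasp_force: 78.2
```

send_rows([
  [[0,-0.01,0],[0,0,0]],
  [[0,-0.01,0],[0,0,0]],
  [[0,-0.01,0],[0,0,0]],
  [[0,-0.01,0],[0,0,0]],
  [[0,0,0],[0,0,0]],
  [[0,0,0],[0,0,0]],
])

```text
time: 20.85
position: [0.5067, 0.0637, 0.0955]
orientation: [[-0.981, -0.191, -0.0], [-0.191, 0.981, 0.0], [0.0, 0.0, -1.0]]
contact_force: [-0.0, -0.2, -4.1]
gripper_width: 0.0127
grasp_force: 78.2
```

```bash
python3 - <<'E'
from h import *
s,c,T=snap("w4");go(s,[.538,-.1216,.093],101.1);print(s["contact_force"],s["ft_torque"],s["gripper_width"])
cv2.imwrite("pics/w4b.png",cv2.resize(c["img"],(800,600)))
E
```

```text
tcp [0.5067 0.0637 0.0955] yaw 101.04 t 20.85 tilt [-0.  0. -1.]
  shares [ 0.0059 -0.2348  0.003 ] turn z -0.0013 (apply after the shift)
[-0.03380221 -0.16220498 -4.08847419] [ 0.00984487 -0.03265355  0.01352054] 0.012720087159529433
```

View pics/w4b.png

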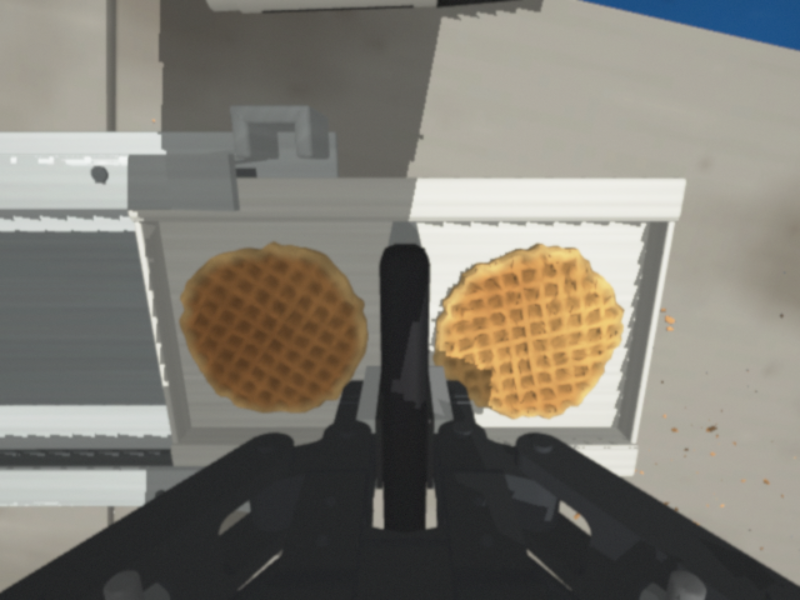

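The tray's end has entered under the lips: the far lip's inner edge is at v≈209 and the near lip's at v≈467, with no contact force. Quick check of the centring before pushing on.

```bash
python3 - <<'E'
from h import *
from station import manip
s=manip.sense();im=cv2.imread("pics/w4.png");c=manip.camera("wrist");T=np.array(c["T_tool_cam"]);g=cv2.cvtColor(im,6).astype(int)
for u in(20,60,90):
    for a,b in((95,185),(330,415)):
        e=np.diff(g[a:b,u-2:u+3].mean(1));v=[a+j+.5 for j in range(1,len(e)-1) if abs(e[j])>8 and abs(e[j])>=abs(e[j-1]) and abs(e[j])>abs(e[j+1])]
        P=onz(c,[[u,q] for q in v],s["position"][2]-.044,T);Q=onz(c,[[u,q] for q in v],s["position"][2]-.05,T);print(u,[(q,int(e[int(q-a-.5)]),round(p[0],4),round(k[0],4)) for q,p,k in zip(v,P,Q)])
E
```

```text
20 [(105.5, 27, np.float64(0.0847), np.float64(0.0843)), (166.5, -27, np.float64(0.0585), np.float64(0.0591)), (173.5, 36, np.float64(0.0554), np.float64(0.0561))]
20 [(349.5, -33, np.float64(-0.0379), np.float64(-0.0339)), (359.5, -19, np.float64(-0.0441), np.float64(-0.0399)), (372.5, 22, np.float64(-0.0524), np.float64(-0.0479)), (375.5, 28, np.float64(-0.0543), np.float64(-0.0498)), (404.5, -19, np.float64(-0.0737), np.float64(-0.0685))]
60 [(105.5, 27, np.float64(0.0846), np.float64(0.0843)), (127.5, 12, np.float64(0.0755), np.float64(0.0755)), (131.5, -9, np.float64(0.0738), np.float64(0.0738)), (166.5, -28, np.float64(0.0585), np.float64(0.0591)), (173.5, 37, np.float64(0.0554), np.float64(0.056))]
60 [(347.5, -38, np.float64(-0.0366), np.float64(-0.0327)), (358.5, -22, np.float64(-0.0435), np.float64(-0.0393)), (372.5, 23, np.float64(-0.0524), np.float64(-0.0479)), (375.5, 28, np.float64(-0.0544), np.float64(-0.0498)), (404.5, -17, np.float64(-0.0737), np.float64(-0.0685))]
90 [(105.5, 45, np.float64(0.0846), np.float64(0.0843)), (131.5, -11, np.float64(0.0738), np.float64(0.0738)), (166.5, -28, np.float64(0.0585), np.float64(0.0591)), (174.5, 36, np.float64(0.0549), np.float64(0.0556))]
90 [(348.5, -38, np.float64(-0.0373), np.float64(-0.0333)), (358.5, -22, np.float64(-0.0435), np.float64(-0.0393)), (361.5, 13, np.float64(-0.0454), np.float64(-0.0411)), (364.5, -13, np.float64(-0.0473), np.float64(-0.043)), (372.5, 19, np.float64(-0.0524), np.float64(-0.0479)), (375.5, 34, np.float64(-0.0544), np.float64(-0.0498)), (404.5, -38, np.float64(-0.0738), np.float64(-0.0685))]
```

Centred within about 1 mm and parallel. Sliding on.

send_rows([
  [[0,-0.012,0],[0,0,0]],
  [[0,-0.018,0],[0,0,0]],
  [[0,-0.02,0],[0,0,0]],
  [[0,-0.02,0],[0,0,0]],
  [[0,-0.02,0],[0,0,0]],
  [[0,-0.02,0],[0,0,0]],
  [[0,-0.018,0],[0,0,0]],
  [[0,-0.014,0],[0,0,0]],
])

```text
time: 21.95
position: [0.5287, -0.0489, 0.0955]
orientation: [[-0.982, -0.191, 0.0], [-0.191, 0.982, 0.0], [-0.0, 0.0, -1.0]]
contact_force: [0.1, 0.1, -4.8]
gripper_width: 0.0125
grasp_force: 78.2
```

send_rows([
  [[0,-0.014,0],[0,0,0]],
  [[0,-0.014,0],[0,0,0]],
  [[0,-0.014,0],[0,0,0]],
  [[0,-0.014,0],[0,0,0]],
  [[0,-0.01,0],[0,0,0]],
  [[0,-0.006,0],[0,0,0]],
  [[0,0,0],[0,0,0]],
  [[0,0,0],[0,0,0]],
])

```text
time: 22.95
position: [0.5394, -0.1042, 0.0955]
orientation: [[-0.981, -0.192, -0.0], [-0.192, 0.981, 0.0], [0.0, 0.0, -1.0]]
contact_force: [-1.0, 0.6, -3.8]
gripper_width: 0.0125
grasp_force: 78.2
```

```bash
python3 - <<'E'
from h import *
from station import manip
s=manip.sense();go(s,[.538,-.1216,.093],101.1);print(s["contact_force"],s["ft_torque"],s["gripper_width"])
p=s["position"]-np.array([.5139,.0156,0]);print("dock y",.135-.192*p[0]+.981*p[1])
E
```

```text
tcp [ 0.5394 -0.1042  0.0955] yaw 101.05 t 22.95 tilt [-0.  0. -1.]
  shares [ 0.0059 -0.0211  0.0031] turn z -0.0011 (apply after the shift)
[-1.04170935  0.57559095 -3.79527939] [-0.01177267  0.0282692   0.03207323] 0.012511328485084001
dock y 0.012617687038574604
```

send_rows([
  [[0,-0.003,0.001],[0,0,0]],
  [[0,-0.003,0.001],[0,0,0]],
  [[0,-0.003,0],[0,0,0]],
  [[0,-0.003,0],[0,0,0]],
  [[0,-0.003,0],[0,0,0]],
  [[0,-0.002,0],[0,0,0]],
  [[0,0,0],[0,0,0]],
  [[0,0,0],[0,0,0]],
])

```text
time: 23.95
position: [0.5421, -0.1178, 0.0939]
orientation: [[-0.981, -0.191, 0.0], [-0.191, 0.981, 0.0], [-0.0, 0.0, -1.0]]
contact_force: [0.4, -0.4, -4.4]
gripper_width: 0.0126
grasp_force: 78.3
```

send_rows([
  [[0,-0.0015,0],[0,0,0]],
  [[0,-0.0015,0],[0,0,0]],
  [[0,-0.001,0],[0,0,0]],
  [[0,0,0],[0,0,0]],
  [[0,0,0],[0,0,0]],
])

```text
time: 24.58
position: [0.5424, -0.1197, 0.094]
orientation: [[-0.981, -0.192, -0.001], [-0.192, 0.981, 0.002], [0.0, 0.003, -1.0]]
contact_force: [-2.2, 4.7, -1.5]
gripper_width: 0.0126
grasp_force: 78.7
```

send_rows([
  [[0,-0.001,0.001],[0,0,0]],
  [[0,0,0.001],[0,0,0]],
  [[0,-0.001,0],[0,0,0]],
  [[0,0,0],[0,0,0]],
  [[0,0,0],[0,0,0]],
])

```text
time: 25.2
position: [0.5427, -0.1198, 0.0929]
orientation: [[-0.981, -0.193, -0.0], [-0.193, 0.981, 0.005], [-0.001, 0.005, -1.0]]
contact_force: [-1.7, 7.9, 2.1]
gripper_width: 0.0124
grasp_force: 79.1
```

send_rows([
  [[0,0,0.0007],[0,0,0]],
  [[0,0,0.0007],[0,0,0]],
  [[0,-0.0007,0],[0,0,0]],
  [[0,0,0],[0,0,0]],
])

```text
time: 25.7
position: [0.5427, -0.1198, 0.0922]
orientation: [[-0.981, -0.193, -0.0], [-0.193, 0.981, 0.007], [-0.001, 0.007, -1.0]]
contact_force: [-3.0, 10.3, 3.4]
gripper_width: 0.0124
grasp_force: 79.5
```

send_rows([
  [[0,0,0],[0,0,0]],
  [[0,0,0],[0,0,0]],
  [[0,0,0],[0,0,0]],
  [[0,0,0],[0,0,0]],
  [[0,0,0],[0,0,0]],
  [[0,0,0],[0,0,0]],
], claw=100)

```text
time: 26.45
position: [0.5431, -0.1232, 0.0911]
orientation: [[-0.982, -0.191, -0.0], [-0.191, 0.982, -0.0], [0.0, -0.0, -1.0]]
contact_force: [-0.4, 0.1, -0.2]
gripper_width: 0.0519
grasp_force: 0.0
```

send_rows([
  [[0,0,-0.01],[0,0,0]],
  [[0,0,-0.02],[0,0,0]],
  [[0,0,-0.04],[0,0,0]],
  [[0,0,-0.05],[0,0,0]],
  [[0,0,-0.05],[0,0,0]],
  [[0,0,-0.03],[0,0,0]],
  [[0,0,0],[0,0,0]],
  [[0,0,0],[0,0,0]],
])

```text
time: 27.45
position: [0.543, -0.123, 0.2507]
orientation: [[-0.981, -0.192, -0.001], [-0.192, 0.981, 0.0], [0.001, 0.0, -1.0]]
contact_force: [-0.1, -0.5, -0.8]
gripper_width: 0.052
grasp_force: 0.0
```

send_rows([
  [[0,0.045,0],[0,0,0]],
  [[0,0.06,0],[0,0,0]],
  [[0,0.06,0],[0,0,0]],
  [[0,0.06,0],[0,0,0]],
  [[0,0.06,0],[0,0,0]],
  [[0,0.06,0],[0,0,0]],
  [[0,0.06,0],[0,0,0]],
  [[0,0.03,0],[0,0,0]],
])

```text
time: 28.45
position: [0.4747, 0.2205, 0.2489]
orientation: [[-0.981, -0.194, -0.004], [-0.194, 0.981, -0.001], [0.004, 0.0, -1.0]]
contact_force: [1.2, -0.0, -1.3]
gripper_width: 0.0522
grasp_force: 0.0
```

```bash
python3 - <<'E'
from h import *
from station import manip
a=manip.camera("top");b=manip.camera("side");c=a
A=cv2.resize(a["img"][190:360,260:540],(800,486))[:, :];B=b["img"]
cv2.imwrite("pics/fin.png",cv2.resize(np.hstack([cv2.resize(a["img"][190:360,260:530],(640,403)),cv2.resize(B[200:420,200:440],(440,403))]),(800,299)))
im=a["img"];m=hsv(im,(0,0,0),(180,255,60))
for k in cv2.findContours(m[190:330,270:440].copy(),0,1)[0]:
    if cv2.contourArea(k)>80: r=cv2.minAreaRect(k+np.array([270,190]));print(r,*axis(onz(c,cv2.boxPoints(r),.09,None)))
E
```

```text
(no output)
```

View pics/fin.png

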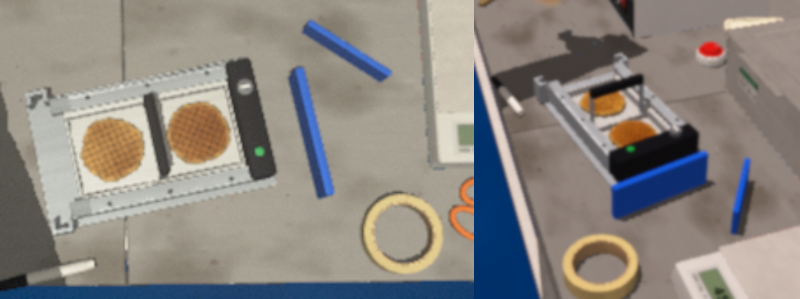

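The gate stands upright behind the dock, clear of the stop, the small board and the tape. The tray lies in the dock with both waffles. One numeric close look at the end gap.

send_rows([
  [[0,-0.045,0],[0,0,0]],
  [[0,-0.06,0],[0,0,0]],
  [[0,-0.06,0],[0,0,0]],
  [[0,-0.06,0],[0,0,0]],
  [[0,-0.06,0],[0,0,0]],
  [[0,-0.06,0],[0,0,0]],
  [[0,-0.06,0],[0,0,0]],
  [[0,-0.06,0],[0,0,0]],
])

```text
time: 29.55
position: [0.5468, -0.1492, 0.2497]
orientation: [[-0.982, -0.19, -0.002], [-0.19, 0.982, 0.0], [0.002, 0.001, -1.0]]
contact_force: [0.6, 0.5, 0.4]
gripper_width: 0.0518
grasp_force: 0.0
```

send_rows([
  [[0,-0.04,0],[0,0,0]],
  [[0,-0.03,0],[0,0,0]],
  [[0,0,0],[0,0,0]],
  [[0,0,0],[0,0,0]],
])

```text
time: 30.05
position: [0.5576, -0.2015, 0.2503]
orientation: [[-0.982, -0.191, -0.002], [-0.191, 0.982, 0.001], [0.002, 0.002, -1.0]]
contact_force: [-0.2, -0.2, 0.5]
gripper_width: 0.0516
grasp_force: 0.0
```

```bash
python3 - <<'E'
from h import *
s,c,T=snap("w5");im=c["img"];go(s,[.538,-.16,.25],101.1)
g=cv2.cvtColor(im,6)
C=np.array([.5139,.0156]);
def dock(u,v,z):
    p=onz(c,[[u,v]],z,T)[0,:2]-C;return round(float(.135-.192*p[0]+.981*p[1]),4)
for v in(200,230,260):
    row=g[v-1:v+2].mean(0).astype(int);e=np.diff(row)
    print(v,[(j,int(row[j]),int(row[j+1]),dock(j,v,.028),dock(j,v,.05),dock(j,v,.093)) for j in range(60,580) if abs(e[j])>18 and abs(e[j])>=max(abs(e[j-1]),abs(e[j+1]))and dock(j,v,.028)<.02 and not -.1<dock(j,v,.028)<-.03])
E
```

```text
tcp [ 0.5576 -0.2015  0.2503] yaw 101.0 t 30.05 tilt [-0.002  0.001 -1.   ]
  shares [0.0142 0.0555 0.0005] turn z -0.0022 (apply after the shift)
200 [(179, 189, 160, -0.2238, -0.215, -0.1977), (193, 102, 81, -0.2106, -0.2026, -0.187), (213, 131, 187, -0.1917, -0.1849, -0.1718), (255, 179, 105, -0.152, -0.1478, -0.1396), (294, 48, 94, -0.1151, -0.1133, -0.1098), (401, 192, 231, -0.0138, -0.0186, -0.0279), (418, 151, 58, 0.0023, -0.0035, -0.0149)]
230 [(106, 104, 126, -0.2981, -0.2844, -0.2578), (107, 126, 148, -0.2971, -0.2835, -0.257), (183, 158, 138, -0.2235, -0.2147, -0.1975), (196, 108, 83, -0.2109, -0.2029, -0.1873), (216, 142, 193, -0.1915, -0.1848, -0.1716), (249, 154, 122, -0.1595, -0.1548, -0.1457), (257, 82, 52, -0.1517, -0.1476, -0.1395), (295, 59, 103, -0.1149, -0.1131, -0.1097), (386, 209, 166, -0.0265, -0.0305, -0.0383), (399, 167, 201, -0.0139, -0.0187, -0.0281), (415, 215, 123, 0.0016, -0.0042, -0.0155)]
260 [(142, 108, 132, -0.2678, -0.2562, -0.2333), (144, 154, 176, -0.2659, -0.2543, -0.2317), (186, 181, 159, -0.2241, -0.2153, -0.198), (187, 159, 137, -0.2231, -0.2143, -0.1972), (199, 113, 87, -0.2112, -0.2032, -0.1875), (258, 99, 72, -0.1525, -0.1483, -0.1401), (259, 72, 45, -0.1515, -0.1473, -0.1393), (263, 46, 69, -0.1475, -0.1436, -0.136), (296, 74, 118, -0.1147, -0.1129, -0.1095), (413, 108, 61, 0.0019, -0.0039, -0.0153)]
```

```bash
python3 -c "
from station import manip;print(manip.finish_job())"
```

```text
the job is handed in; nothing more can be done
None
```

I handed the job in at about 30 s: the gate stands upright on the table behind the dock, and the tray with both waffles is home against the back stop and released. The last camera check showed no gap at the stop.

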